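# Read a calibration filter in a bench photometer

### The arm

A 7-joint arm with a two-finger parallel gripper is mounted at the origin on the work surface. World frame = base frame: x ahead of the robot, y to its left, z up, the work surface at z = 0. Lengths are in m, angles in rad, forces in N, time in s.
With the tool pointing down it reaches from about 0.4 to 0.875 m from the base axis. Payload 6.5 kg.
Tool frame: the origin (TCP) lies between the finger pads; the fingertips stand 14 mm ahead of it and the grasp point (between the pads) lies 5 mm behind it (arm.tip_reach is the z of the fingertips in the tool frame, in m); z points along the fingers, y is the line along which they close (so a half turn about z gives the same grasp; the last joint's range is limited). The gripper opens to 88 mm and grips with 3 to 60 N. Pads are 18 mm wide; open, the fingers measure 123 mm over their backs; the gripper's body (75 mm by 187 mm) begins 45 mm behind the grasp point.
Start: joints at [1.22, 0.536, -0.004, 1.538, 0.003, 1.067, -0.071], TCP at [0.183, -0.624, 0.253] pointing down, gripper open.
Joint ranges: [-2.7, 2.7], [-0.37, 2.16], [-1.27, 1.26], [0.24, 2.4], [-1.31, 4.45], [0.19, 1.91], [-2.76, 2.76]. Speed limits (rad/s): [2.39, 2.39, 3.14, 3.14, 3.14, 3.14, 3.14].

### API

Orientations are given as a rotation vector (axis times angle).
In Python, from station import arm gives the robot as it stands. The module is installed in compiled form; this text tells all that it offers.
- The arm moves only by the tool crank_tcp, called after ">>>" by a JSON object that holds its "fn" and its "kwargs". Schema: {"type":"object","properties":{"steps":{"type":"array","items":{"type":"array","prefixItems":[{"type":"number"},{"type":"array","items":{"type":"number"},"minItems":3,"maxItems":3},{"type":"number"}],"minItems":3,"maxItems":3},"minItems":1,"maxItems":5},"grip_force":{"type":"number"},"only":{"type":"string"},"quiet":{"type":"boolean"},"lines":{"type":"string"}},"required":["steps"],"additionalProperties":false}. steps is a list of rows, 1 to 5 of them, each written [opening, [dx, dy, dz], turn]: the finger opening in m, then dx, dy, dz in m, then a turn about the tool's z in rad; each row is the pose to reach, as a shift and turn from the pose commanded when the call began, along the tool's axes at that moment; what a row does not reach only later rows make up. A row lasts 1/8 s, in which the tool goes at most 0.0625 m and 0.188 rad, less where a joint would pass 70% of its speed; a pose out of reach is approached as far as the arm can. The fingers move at their own pace and stop on an object; grip_force is the grip in N (left out, the last holds). Time passes only in rows, so rows that do not move let the fingers close. The tool returns the time, the measured TCP pose, the force, the opening and the grip force at its end. only (a regular expression) keeps the lines of the reply that match it, lines (a string "A,B") keeps lines A to B, and quiet returns only ok. Input that does not fit is refused with a message, and nothing moves.
- arm.state(): the state, without advancing time (a new reading comes with each control period).
- arm.read_camera(name): name is "scene" or "top" or "wrist"; returns a dict with "color" (400x640x3 uint8, blue, green, red), "K" (3x3 intrinsics, pixels), "extrinsics" (4x4, takes a point from camera to world coordinates). Camera axes: x right, y down, z forward; pixel columns grow to the right and rows downward; lengths in m; the calibration is good to about 2 mm. The wrist camera is an equidistant fisheye: a pixel r from the principal point sees the ray r / f radians off the axis. A picture is of the moment at which its call begins. There is no depth.
- arm.close_job(): hands the job in; it is judged then, once.
The state is a dict: "t": time; "joint_positions": joint angles; "dq": joint speeds; "joint_torque": joint torques, N m; "eef_pos": TCP position; "eef_rot": TCP orientation; "force": force on the tool from outside, world axes, zero at the start; "moment": the same for the moment, N m; "finger_gap": finger opening in m; "finger_force": force on a finger pad.
Only numpy, scipy, OpenCV 4.12 (cv2) and the standard library are available. Lean on these libraries where they do the work, as an engineer would, in place of code of your own. Each camera call takes 0.05 s, during which the arm holds its last target. There are 200 camera calls.

### The job

Take the framed glass filter out of its storage block and stand it fully down in the empty rear place of the photometer's cell carriage. Then take the knob of the carriage's pull rod and draw the rod straight and gently out, without binding it in its bore, until the filter stands centred in the light beam, and keep hold of the knob there against the return spring: finish while still holding it. Leave the clear reference glass standing in the front place and do not disturb the things around.

Things in the scene. Friction and masses are not known exactly. Their poses are not given: they have to be found in the camera images.
- photometer: Bench photometer, fixed cream box, 285 mm deep (x), y -265 to +75, 130 high. Origin: bench level, on the front panel's face below the pull rod; x points into the machine, z up. Open-topped sample compartment at x 42 to 237, y -60 to +60 mm (120 mm wide: open the fingers little inside). On the -y side its lid lies folded back (top at 143 mm), with a sloped console (to 155 mm) near the front.
- carriage: Loose carriage in the compartment, 0.3 kg, one piece with rod and knob: aluminium block 110 x 56 x 34 mm, top 86 mm above the bench. x along the rod, into the machine. Origin: underside, below the front place; fully in, this lies under the beam. Slots open upwards, each 46 (x) by 12 (y), 26 mm deep: front place at x = 0, rear place at x = 52 mm. Side guides and bore hold it straight.
- knob (a point): Centre of the round metal knob on the end of the pull rod: 22 mm diameter, 30 mm long along the rod, 70 mm above the bench. Fully in, it is 55 mm in front of the front panel (knob 40 to 70 mm out). Moves with the carriage; axes as the carriage's. Free room for fingers from above.
- sample_place (a point): Centre of the floor of the empty rear slot in the carriage (60 mm above the bench, 26 mm below the carriage's top). Axes as the carriage's. A glass fully down stands on this floor.
- beam (a point): Middle of the light beam, which crosses the compartment along the photometer's y, 156 mm behind the front panel and 100 mm above the bench, between round ports in the two side walls; thin dark index lines on the two rims mark it from above. Axes as the photometer's.
- filter: The filter: dark grey glass in an aluminium frame, a loose slab 44 mm wide (x), 10 thick (y), 66 high (z), 60 g. Origin: centre of its underside. Same either way round. It starts upright in a slot of the white storage block, top 78 mm above the bench. Glass 29 mm square, centre 39.5 mm up.
- blank: Clear reference glass in the same kind of frame (44 x 10 x 66 mm), loose, standing in the carriage's front place, top 126 mm above the bench. It stays there and travels with the carriage. Origin: centre of its underside.
- stand: White storage block 70 (x) x 100 (y) x 38 mm, fixed. Two slots 47 x 13 mm, 26 mm deep, at y = -25 mm (empty) and +25 mm (the filter). Origin: centre of its underside. It stands to the left or to the right of the photometer as the robot sees it.
- plates: Bystander: stack of three lidded culture plates, 86 x 128 x 61 mm. Origin: centre of its underside.
- tuberack: Bystander: grey rack 60 x 100 mm with four capped tubes, 103 mm high over the caps. Origin: centre of its underside.
- bottle: Bystander: reagent bottle, 60 mm diameter, 100 mm high. Origin: centre of its underside.
- bore (a point): Mouth of the rod's bore in the front panel, 70 mm above the bench; axes as the photometer's. The 10 mm steel rod runs in an 11.5 mm wide, 42 mm long bore and is pulled along -x. A return spring pushes carriage and rod in: 5 N at rest, 8 N at 52 mm of travel; friction adds 1 to 4 N; stop at 75 mm. Let go, it slides back in.
Mind the look-alikes: they are no part of the job. Leave any red look-alike of the filter alone.

How it is judged:
On the way:
1. the filter stands fully down in the rear place of the carriage, let go, with the carriage still fully in (horizontal distance between filter and sample_place below 0.004 m and z of filter in the frame of sample_place below 0.003 m and angle between filter's own z axis and vertical below 0.08 rad and contact force between the fingers and filter below 0.1 N and x of carriage in the frame of photometer above 0.15 m), for 0.2 s.
At the end, for the whole second after the job is handed in: Fingers grip the knob (over 3 N), carriage still and straight in its bore; the filter within 3 mm of the beam along the rod; filter and reference glass fully down in their places (within 4 mm, 3 mm in height); the arm touches neither filter nor housing (x of filter in the frame of beam between -0.003 and 0.003 m and horizontal distance between filter and sample_place below 0.004 m and z of filter in the frame of sample_place below 0.003 m and angle between filter's own z axis and vertical below 0.08 rad and angle between the x axis of carriage and the x axis of photometer, either way round below 0.04 rad and contact force between the fingers and carriage above 3 N and distance between the grasp point and knob below 0.035 m and contact force between the arm and photometer below 0.5 N and contact force between each of the arm, the fingers and filter below 0.1 N and linear speed of carriage below 0.01 m/s and horizontal distance between blank and carriage below 0.005 m and z of blank in the frame of carriage below 0.012 m); the arm keeps its last pose, push and grip.
It fails at once if the rod or carriage is forced against the housing (more than 60 N) (contact force between carriage and photometer above 60 N).
It fails at once if the reference glass is lifted out of its place (z of blank in the frame of carriage above 0.02 m).
It fails at once if a bystander is pushed away (distance of any of plates, tuberack, bottle from where it was at the start of the episode above 0.03 m).
It also fails if it takes over 58 s, if anything falls off the work surface, if the arm or the gripper's body presses on something with over 40 N, if the wrist force passes 120 N, or if a joint passes its speed limit or range.

## Working session

There is one attempt and no reset: what is moved stays moved. The work goes in short steps, Python scripts to look and compute and a tool call to move; the robot and the scene stay as the last step left them, time stands still between calls to the robot, and variables do not carry over. Pictures are saved under pics/ and viewed, at most 10 in all, crops included, and the job is handed in when it is done.

```bash
mkdir -p pics; python3 - <<'E'
from station import arm
import cv2,numpy as np
s=arm.state();print(s['t'],s['eef_pos'],s['eef_rot'],s['finger_gap'])
for n in("scene","top"):
    c=arm.read_camera(n);cv2.imwrite(f"pics/{n}0.png",c["color"]);print(n,c["K"].tolist(),np.round(c["extrinsics"],4).tolist())
E
```

```text
0.0 [ 0.18246449 -0.62325939  0.25183879] [-3.10808849e+00 -4.45762085e-01  5.42442426e-04] 0.08842655981099296
scene [[400.19473597051206, 0.0, 318.49152665314705], [0.0, 400.19473597051206, 204.38621306473783], [0.0, 0.0, 1.0]] [[-0.8197, 0.375, -0.433, 1.0241], [0.5726, 0.5543, -0.604, 0.7916], [0.0135, -0.743, -0.6691, 0.9055], [0.0, 0.0, 0.0, 1.0]]
top [[399.93862728956435, 0.0, 325.6621631209105], [0.0, 399.93862728956435, 198.18419023161076], [0.0, 0.0, 1.0]] [[0.0093, -0.992, 0.1262, 0.3272], [-0.9999, -0.01, -0.0055, 0.0332], [0.0067, -0.1261, -0.992, 1.2662], [0.0, 0.0, 0.0, 1.0]]
```

View pics/scene0.png

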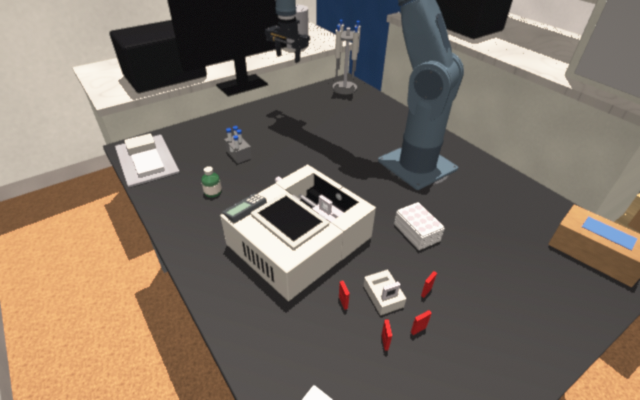

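View pics/top0.png

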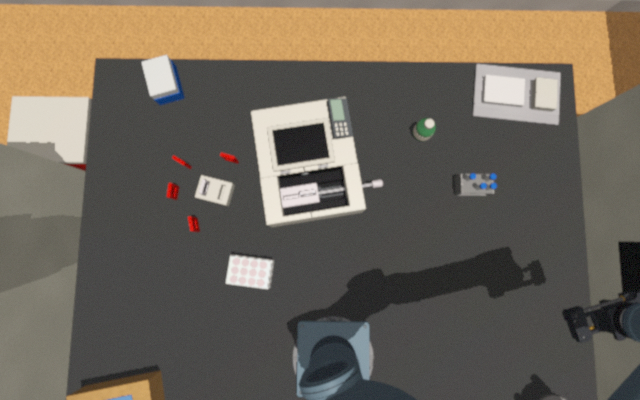

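Candidates for the filter are the grey slab in the white block (top ~206,188; scene ~391,291), four red look-alikes (top 180,160; 228,156; 172,190; 193,223) and the blank in the carriage (scene ~325,205). I choose the grey slab in the block and check it in one close crop.

```bash
python3 - <<'E'
import cv2,numpy as np
t=cv2.imread("pics/top0.png");s=cv2.imread("pics/scene0.png")
a=cv2.resize(t[140:230,180:390],None,fx=3.8,fy=3.8,interpolation=cv2.INTER_CUBIC)   # 798x342
b=cv2.resize(s[255:320,350:450],None,fx=3.9,fy=3.9,interpolation=cv2.INTER_CUBIC)
c=cv2.resize(s[165:230,270:372],None,fx=3.9,fy=3.9,interpolation=cv2.INTER_CUBIC)
o=np.zeros((600,800,3),np.uint8);o[:342,:798]=a;o[344:344+b.shape[0],:b.shape[1]]=b;o[344:344+c.shape[0],400:400+c.shape[1]]=c
cv2.imwrite("pics/crop0.png",o)
E
```

```text
(no output)
```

View pics/crop0.png

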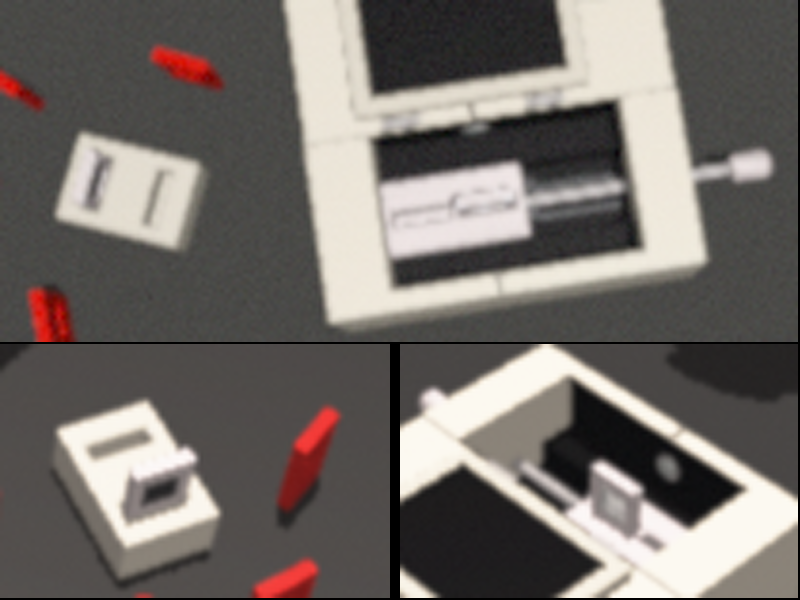

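The crop confirms it: the grey-glazed slab sits in the block's left slot (crop 97,180) and the other slot (157,197) is empty. The blank stands in the carriage's front place and the rear slot is empty at crop (420,214). Knob at (752,164).

```bash
cat >h.py <<'E'
import cv2,numpy as np
from scipy.spatial.transform import Rotation as R
from scipy.optimize import least_squares
from station import arm
TK=np.array([[399.9386,0,325.6622],[0,399.9386,198.1842],[0,0,1]])
TE=np.array([[0.0093,-0.992,0.1262,0.3272],[-0.9999,-0.01,-0.0055,0.0332],[0.0067,-0.1261,-0.992,1.2662]])
def onz(px,z,K=TK,E=TE):
    d=E[:3,:3]@np.linalg.inv(K)@[px[0],px[1],1];o=E[:3,3];return (o+d*(z-o[2])/d[2])
def crop(u,v):return (u/3.8+180,v/3.8+140)
def fit(loc,w):
    f=lambda p:((R.from_euler('z',p[2]).as_matrix()[:2,:2]@np.array(loc).T).T+p[:2]-np.array(w)[:,:2]).ravel()
    return min((least_squares(f,[.5,0,a]) for a in(-1.5,0,1.5,3)),key=lambda r:r.cost)
def wproj(P,c):  # world point -> wrist fisheye pixel
    E=c["extrinsics"];q=E[:3,:3].T@(np.asarray(P)-E[:3,3]);th=np.arctan2(np.hypot(q[0],q[1]),q[2]);n=np.hypot(q[0],q[1])+1e-12
    return c["K"][:2,2]+np.diag(c["K"])[:2]*th*q[:2]/n
def wray(px,z,c):
    a=(np.array(px)-c["K"][:2,2])/np.diag(c["K"])[:2];r=np.linalg.norm(a)+1e-12
    d=c["extrinsics"][:3,:3]@np.r_[a/r*np.sin(r),np.cos(r)];o=c["extrinsics"][:3,3];return o+d*(z-o[2])/d[2]
def rows(target,yaw_world):  # shift in tool axes and turn so tool y axis lies along yaw_world (mod pi)
    s=arm.state();M=R.from_rotvec(s['eef_rot']).as_matrix();d=M.T@(np.array(target)-s['eef_pos'])
    y=M.T@np.array([np.cos(yaw_world),np.sin(yaw_world),0]);t=np.arctan2(-y[0],y[1]);t=(t+np.pi/2)%np.pi-np.pi/2
    print("t",s['t'],"pos",s['eef_pos'].round(4),"d",d.round(4),"turn",t.round(3),"tilt",(M[:,2]).round(3))
E
python3 - <<'E'
from h import *
loc=[(.237,-.06),(.042,-.06),(.042,.06),(.237,.06)]
w=[onz(crop(*p),.13) for p in((377,143),(620,103),(640,245),(395,287))]
r=fit(loc,w);print("photom",r.x.round(4),(r.fun*1e3).round(1))
k=onz(crop(752,164),.07);print("knob",k.round(4))
th=r.x[2];M=R.from_euler('z',th).as_matrix()
for n,p in(("knob",(-.055,0,.07)),("place",(.208,0,.06))):print(n,(M@p+np.r_[r.x[:2],0]).round(4))
loc=[(.035,.05),(.035,-.05),(-.035,-.05),(-.035,.05)]
w=[onz(crop(*p),.038) for p in((82,133),(205,163),(183,250),(57,215))]
r=fit(loc,w);print("stand",r.x.round(4),(r.fun*1e3).round(1))
M=R.from_euler('z',r.x[2]).as_matrix();f=M@[0,.025,0]+np.r_[r.x[:2],0];print("filter",f.round(4))
rows([f[0],f[1],.2],r.x[2]+np.pi/2)
print(arm.state()['joint_positions'])
E
```

```text
photom [ 0.5155 -0.0762 -4.5431] [ 4.7  6.3  4.7 -1.8 -5.  -6.6 -4.3  2.1]
knob [ 0.5269 -0.1314  0.07  ]
knob [ 0.5248 -0.1304  0.07  ]
place [0.4805 0.1288 0.06  ]
stand [ 0.5054  0.3705 -0.2395] [-1.  -2.5 -0.8  1.9  2.8  3.4 -1.  -2.9]
filter [0.5114 0.3948 0.    ]
t 0.1 pos [ 0.1825 -0.6233  0.2519] d [ 0.6018 -0.8845  0.0532] turn 0.524 tilt [-0.001  0.001 -1.   ]
[ 1.21982344  0.53711024 -0.00445723  1.53871037  0.00263741  1.06726824
 -0.07117432]
```

>>> {"fn": "crank_tcp", "kwargs": {"steps": [[0.04,[0.37,-0.33,0],0],[0.04,[0.37,-0.33,0],0],[0.04,[0.37,-0.33,0],0],[0.04,[0.37,-0.33,0],0],[0.04,[0.37,-0.33,0],0]], "grip_force": 20}}

```text
t: 0.72
eef_pos: [0.3487, -0.3567, 0.2526]
eef_rot: [-3.11, -0.446, 0.0]
force: [0.9, -1.0, -0.0]
finger_gap: 0.041
finger_force: 0.0
```

>>> {"fn": "crank_tcp", "kwargs": {"steps": [[0.04,[0.2,-0.2,0],0],[0.04,[0.2,-0.2,0],0],[0.04,[0.2,-0.2,0],0],[0.04,[0.2,-0.2,0],0],[0.04,[0.2,-0.2,0],0]]}}

```text
t: 1.35
eef_pos: [0.4848, -0.1069, 0.2526]
eef_rot: [-3.108, -0.452, -0.001]
force: [-0.3, -0.4, 0.1]
finger_gap: 0.04
finger_force: 0.0
```

```bash
python3 -c "
from h import *
rows([.5,.18,.25],-.2395+np.pi/2); rows([.5,.33,.22],-.2395+np.pi/2)"
```

```text
t 1.35 pos [ 0.4848 -0.1069  0.2526] d [ 0.0964 -0.2707  0.0029] turn 0.528 tilt [ 0.     0.001 -1.   ]
t 1.35 pos [ 0.4848 -0.1069  0.2526] d [ 0.1391 -0.4144  0.0331] turn 0.528 tilt [ 0.     0.001 -1.   ]
```

>>> {"fn": "crank_tcp", "kwargs": {"steps": [[0.04,[0.02,-0.055,0],0.18],[0.04,[0.04,-0.11,0],0.36],[0.04,[0.06,-0.165,0],0.53],[0.04,[0.08,-0.22,0],0.53],[0.04,[0.096,-0.27,0],0.53]]}}

```text
t: 1.98
eef_pos: [0.4998, 0.1774, 0.2526]
eef_rot: [3.118, -0.385, -0.0]
force: [0.8, 0.4, 0.8]
finger_gap: 0.0399
finger_force: 0.0
```

```bash
python3 -c "
from h import *
c=arm.read_camera('wrist');cv2.imwrite('pics/w1.png',c['color']);print(c['K'].round(1).tolist(),c['extrinsics'].round(3).tolist())
for p in ((.5114,.3948,.078),(.4805,.1288,.086),(.5248,-.1304,.07)):print(wproj(p,c))
rows([.505,.37,.2],-.2395+np.pi/2)"
```

```text
[[309.7, 0.0, 314.4], [0.0, 309.7, 198.5], [0.0, 0.0, 1.0]] [[-0.243, -0.938, -0.248, 0.564], [-0.97, 0.235, 0.062, 0.161], [0.0, 0.255, -0.967, 0.385], [0.0, 0.0, 0.0, 1.0]]
[134.34136173 220.10629471]
[365.83248836 192.57153889]
[549.26832926 108.01390134]
t 2.025 pos [0.4984 0.1876 0.253 ] d [-0.036  -0.1786  0.0542] turn 0.004 tilt [ 0.     0.007 -1.   ]
```

View pics/w1.png

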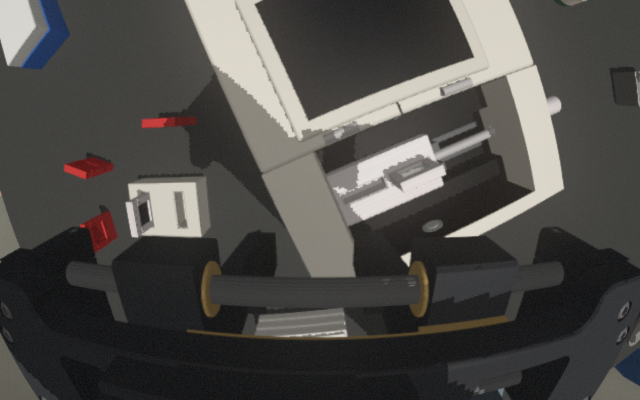

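The wrist view shows the filter in the block at (142,212), the empty stand slot at (180,210), the blank at (415,178), the empty rear slot around (370,195) and the knob at (555,105). I zoom once for accurate pixels.

```bash
python3 - <<'E'
import cv2,numpy as np
s=cv2.imread("pics/w1.png")
a=cv2.resize(s[165:245,115:225],None,fx=3.6,fy=3.6,interpolation=cv2.INTER_CUBIC)
b=cv2.resize(s[70:240,310:575],None,fx=3,fy=3,interpolation=cv2.INTER_CUBIC)
c=cv2.resize(s[165:230,325:450],None,fx=3,fy=3,interpolation=cv2.INTER_CUBIC) if 0 else None
o=np.zeros((600,800,3),np.uint8);o[:510,:795]=b
cv2.imwrite("pics/crop1.png",o)
o=np.zeros((600,800,3),np.uint8);o[:288,:396]=a;b2=cv2.resize(s[165:235,320:400],None,fx=5,fy=5,interpolation=cv2.INTER_CUBIC);o[:350,400:800]=b2
cv2.imwrite("pics/crop2.png",o[:360])
E
```

```text
(no output)
```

View pics/crop1.png

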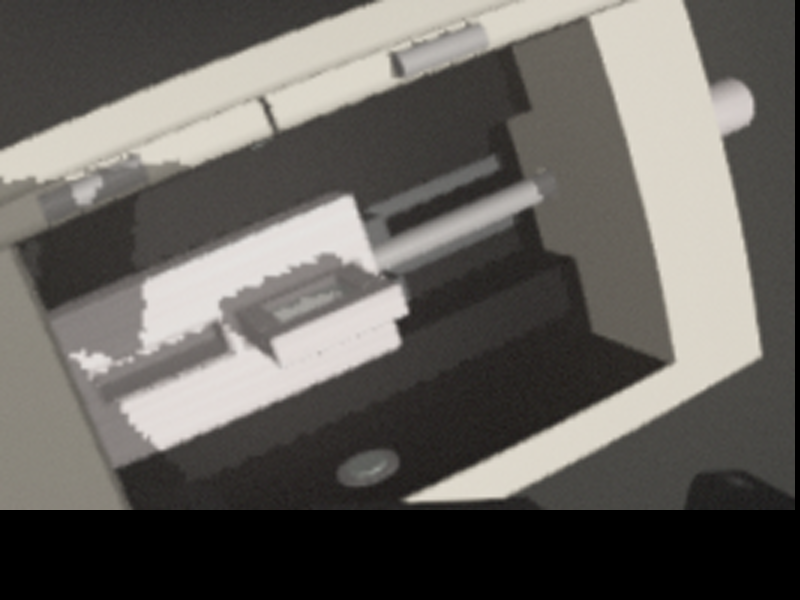

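View pics/crop2.png

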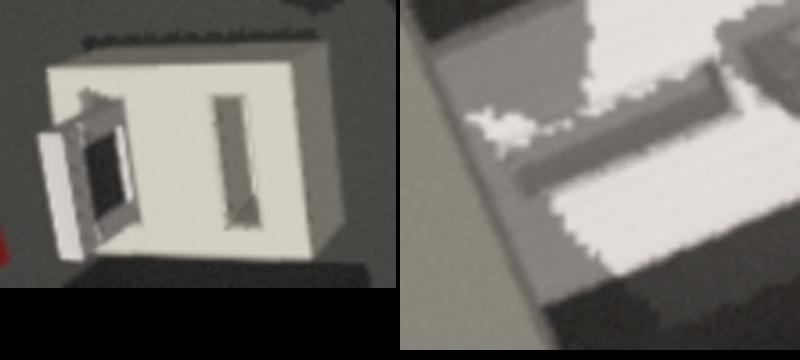

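```bash
python3 - <<'E'
from h import *
E=np.array([[-0.243,-0.938,-0.248,0.564],[-0.97,0.235,0.062,0.161],[0,.255,-.967,.385],[0,0,0,1]])
c=dict(K=np.array([[309.7,0,314.4],[0,309.7,198.5],[0,0,1]]),extrinsics=E)
C1=lambda u,v:(u/3+310,v/3+70)
C2=lambda u,v:(u/3.6+115,v/3.6+165)
C3=lambda u,v:(u/5+320,v/5+165)
W=lambda p,z:wray(p,z,c)
loc=[(.042,-.06),(.042,.06),(0,.075),(.156,-.06)]
w=[W(C1(*p),.13) for p in((592,18),(672,362),(762,355),(272,130))]
loc+=[(.185,0)];a=[W(C3(*p),.086) for p in((135,195),(345,110),(115,165),(315,62))]
print(np.round(a,4).tolist());
for i,j in((0,1),(2,3)):
  d=a[i]-a[j];print("slot yaw",np.arctan2(d[1],d[0]),np.linalg.norm(d))
sl=np.mean(a,0);loc[-1]=(.208,0);w+=[sl]
r=fit(loc,w);print("photom",r.x.round(4),(r.fun*1e3).round(1),"slot",sl.round(4))
M=R.from_euler('z',r.x[2]).as_matrix()
for n,p in(("knob",(-.055,0,.07)),("place",(.208,0,.06))):print(n,(M@p+np.r_[r.x[:2],0]).round(4))
print("knob direct",W(C1(735,108),.075))
loc=[(.035,.05),(.035,-.05),(-.035,-.05)]
w=[W(C2(*p),.038) for p in((48,68),(290,63),(312,260))]
r=fit(loc,w);print("stand",r.x.round(4),(r.fun*1e3).round(1));print(R.from_euler('z',r.x[2]).as_matrix()@[0,.025,0]+np.r_[r.x[:2],0])
f=[W(C2(*p),.078) for p in((40,135),(63,132),(85,258),(62,262))]
d=f[0]-f[3]+f[1]-f[2];print("filter",np.mean(f,0).round(4),np.arctan2(d[1],d[0]),np.linalg.norm(d)/2)
rows(np.r_[np.mean(f,0)[:2],.1],r.x[2]+np.pi/2);print(arm.state()['joint_positions'])
E
```

```text
[[0.4738, 0.1497, 0.086], [0.4807, 0.1043, 0.086], [0.4809, 0.1523, 0.086], [0.4918, 0.1084, 0.086]]
slot yaw 1.72122186537212 0.04596714831026514
slot yaw 1.8155195407352727 0.04518622069165358
photom [ 0.5178 -0.0755  1.7386] [ 0.6  1.2 -0.5 -1.7  0.2  1.1 -1.5 -1.4  1.2  0.9] slot [0.4818 0.1287 0.086 ]
knob [ 0.5269 -0.1298  0.07  ]
place [0.483  0.1296 0.06  ]
knob direct [ 0.52700487 -0.13672235  0.075     ]
stand [ 0.5069  0.3739 -0.2439] [-0.1  0.1 -0.2 -0.2  0.4  0.1]
[0.51297407 0.3981343  0.        ]
filter [0.5123 0.3973 0.078 ] -0.23588948361250536 0.04410234234144729
t 2.025 pos [0.4984 0.1876 0.253 ] d [-0.0351 -0.2062  0.1544] turn 0.009 tilt [ 0.     0.007 -1.   ]
[-0.17750047  0.35608602 -0.32755893  1.83661329  0.12985505  0.96687556
 -2.36548427]
```

>>> {"fn": "crank_tcp", "kwargs": {"steps": [[0.04,[-0.01,-0.06,0],-0.18],[0.04,[-0.02,-0.12,0],-0.36],[0.04,[-0.03,-0.18,0],-0.54],[0.04,[-0.035,-0.206,0],-0.72],[0.04,[-0.035,-0.206,0],-0.9]]}}

```text
t: 2.65
eef_pos: [0.5147, 0.3866, 0.252]
eef_rot: [-2.968, -1.025, 0.002]
force: [0.1, -0.5, -0.4]
finger_gap: 0.04
finger_force: 0.0
```

>>> {"fn": "crank_tcp", "kwargs": {"steps": [[0.04,[0,0,0],-0.18],[0.04,[0,0,0],-0.36],[0.04,[0,0,0],-0.54],[0.04,[0,0,0],-0.72],[0.04,[0,0,0],-0.9]]}}

```text
t: 3.28
eef_pos: [0.516, 0.3833, 0.2522]
eef_rot: [2.233, 2.21, -0.002]
force: [0.3, 0.7, 0.1]
finger_gap: 0.0401
finger_force: 0.0
```

>>> {"fn": "crank_tcp", "kwargs": {"steps": [[0.04,[0,0,0],-0.18],[0.04,[0,0,0],-0.36],[0.04,[0,0,0],-0.54],[0.04,[0,0,0],-0.72],[0.04,[0,0,0],-0.9]]}}

```text
t: 3.9
eef_pos: [0.5161, 0.3833, 0.2522]
eef_rot: [-1.049, -2.961, 0.002]
force: [-0.8, 0.6, 0.6]
finger_gap: 0.0403
finger_force: 0.0
```

```bash
python3 -c "
from h import *
rows([.5125,.3975,.1],-.242+np.pi/2);print(arm.state()['joint_positions'])"
```

```text
t 3.9 pos [0.5161 0.3833 0.2522] d [0.0117 0.0089 0.1522] turn -0.439 tilt [-0.001 -0.001 -1.   ]
[-0.12450972  0.70076173 -0.91596261  1.51947676  0.57807634  1.21103993
 -0.24413331]
```

>>> {"fn": "crank_tcp", "kwargs": {"steps": [[0.04,[0.012,0.009,0],-0.18],[0.04,[0.012,0.009,0.06],-0.36],[0.04,[0.012,0.009,0.12],-0.44],[0.04,[0.012,0.009,0.145],-0.44],[0.04,[0.012,0.009,0.145],-0.44]]}}

```text
t: 4.53
eef_pos: [0.512, 0.3979, 0.1067]
eef_rot: [-0.389, -3.116, 0.003]
force: [-0.2, 1.0, -0.1]
finger_gap: 0.04
finger_force: 0.0
```

```bash
python3 -c "
from h import *
c=arm.read_camera('wrist');cv2.imwrite('pics/w2.png',c['color'])
rows([.5125,.3975,.063],-.242+np.pi/2);print(arm.state()['joint_positions'])
for p in((.5125,.3975,.078),arm.state()['eef_pos']):print(wproj(p,c))"
```

```text
t 4.575 pos [0.5128 0.3991 0.1087] d [-0.0001 -0.0016  0.0457] turn -0.006 tilt [ 0.     0.001 -1.   ]
[-0.16271712  0.90243011 -0.89403104  1.5950788   0.78899907  1.03884648
  0.03126674]
[314.39525096 237.38094422]
[317.64031672 261.53496752]
```

View pics/w2.png

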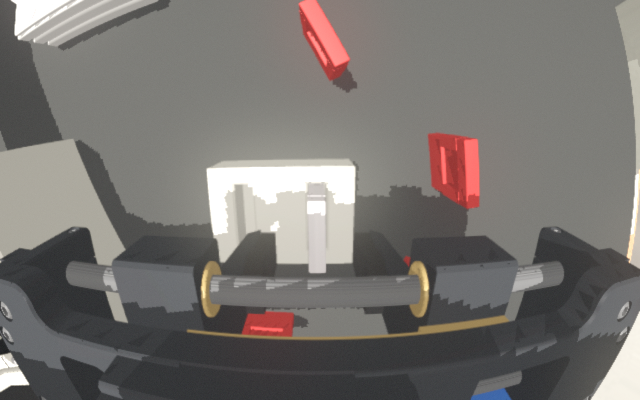

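The filter's top is at (317,200–272), centred between the fingers, so I go straight down and grip.

>>> {"fn": "crank_tcp", "kwargs": {"steps": [[0.04,[0,0,0.025],0],[0.04,[0,0,0.045],0],[0.04,[0,0,0.045],0]], "grip_force": 20}}

```text
t: 4.95
eef_pos: [0.5118, 0.3975, 0.0609]
eef_rot: [-0.387, -3.116, 0.004]
force: [-0.8, 0.4, -0.3]
finger_gap: 0.0401
finger_force: 0.0
```

>>> {"fn": "crank_tcp", "kwargs": {"steps": [[0.0,[0,0,0],0],[0.0,[0,0,0],0],[0.0,[0,0,0],0],[0,[0,0,0],0]], "grip_force": 20}}

```text
t: 5.45
eef_pos: [0.5127, 0.3987, 0.0632]
eef_rot: [0.387, 3.117, 0.001]
force: [0.4, 0.2, 0.5]
finger_gap: 0.0091
finger_force: 20.0
```

>>> {"fn": "crank_tcp", "kwargs": {"steps": [[0,[0,0,-0.04],0],[0,[0,0,-0.1],0],[0,[0,0,-0.15],0],[0,[0,0,-0.18],0],[0,[0,0,-0.18],0]]}}

```text
t: 6.08
eef_pos: [0.5131, 0.3995, 0.2451]
eef_rot: [0.387, 3.115, 0.005]
force: [-0.6, 0.2, -1.9]
finger_gap: 0.0091
finger_force: 20.0
```

```bash
python3 -c "
from h import *
rows([.482,.129,.24],.168);print(arm.state()['joint_positions'],arm.state()['finger_gap'])"
```

```text
t 6.075 pos [0.5131 0.3995 0.2451] d [-0.036  -0.2699  0.0043] turn 1.156 tilt [ 0.003  0.003 -1.   ]
[-0.11291726  0.75522669 -0.99722128  1.50718139  0.6566904   1.23612155
  0.12083635] 0.009130043042832329
```

>>> {"fn": "crank_tcp", "kwargs": {"steps": [[0,[-0.008,-0.06,0],0.18],[0,[-0.016,-0.12,0],0.36],[0,[-0.024,-0.18,0],0.54],[0,[-0.032,-0.24,0],0.72],[0,[-0.036,-0.27,0],0.9]]}}

```text
t: 6.7
eef_pos: [0.4802, 0.1234, 0.2408]
eef_rot: [-1.717, -2.629, 0.006]
force: [0.4, -0.0, -0.1]
finger_gap: 0.0091
finger_force: 20.0
```

>>> {"fn": "crank_tcp", "kwargs": {"steps": [[0,[0,0,0],0.18],[0,[0,0,0],0.256],[0,[0,0,0],0.256]]}}

```text
t: 7.08
eef_pos: [0.4807, 0.1273, 0.2415]
eef_rot: [-2.026, -2.4, 0.003]
force: [-0.0, -0.7, -1.1]
finger_gap: 0.0091
finger_force: 20.0
```

```bash
python3 -c "
from h import *
rows([.482,.129,.19],.168);print(arm.state()['joint_positions'],arm.state()['finger_gap'])"
```

```text
t 7.075 pos [0.4807 0.1273 0.2415] d [0.0015 0.0017 0.0515] turn 0.001 tilt [-0.002 -0.001 -1.   ]
[ 0.33927385  0.42033762 -0.85717333  1.90792459  0.37892485  0.98552305
 -0.52112657] 0.009052445397709715
```

>>> {"fn": "crank_tcp", "kwargs": {"steps": [[0,[0.0015,0.0017,0.03],0],[0,[0.0015,0.0017,0.05],0],[0,[0.0015,0.0017,0.05],0],[0,[0.0015,0.0017,0.05],0]]}}

```text
t: 7.58
eef_pos: [0.4831, 0.1299, 0.1931]
eef_rot: [-2.027, -2.401, -0.001]
force: [-0.5, 0.3, -0.3]
finger_gap: 0.0092
finger_force: 20.0
```

```bash
python3 -c "
from h import *
c=arm.read_camera('wrist');cv2.imwrite('pics/w3.png',c['color']);np.save('w3.npy',c['extrinsics'])
rows([.482,.129,.153],.168)
print(wproj((.482,.129,.086),c),wproj(arm.state()['eef_pos'],c))
s=c['color'];r=s[130:330,210:430];cv2.imwrite('pics/w3c.png',np.vstack([cv2.resize(r,None,fx=2.9,fy=2.9,interpolation=cv2.INTER_CUBIC)]))
"
```

```text
t 7.625 pos [0.4833 0.1299 0.1934] d [-0.0007 -0.0015  0.0404] turn 0.0 tilt [ 0.001  0.    -1.   ]
[312.20027757 201.20898045] [313.79911391 259.51167264]
```

View pics/w3c.png

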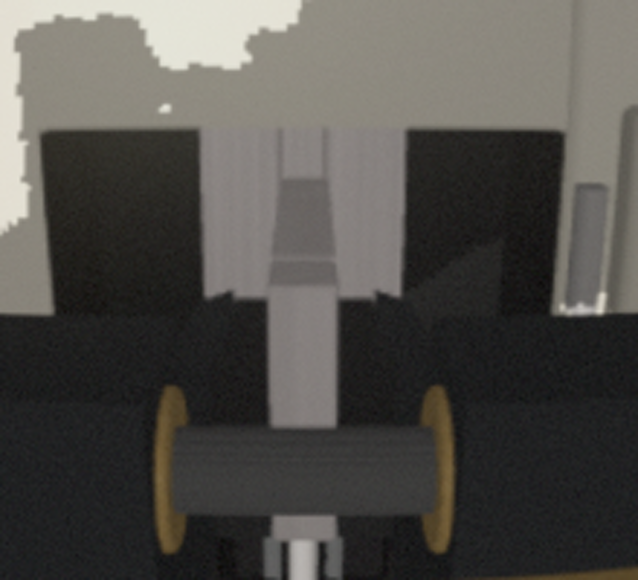

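The slot (crop 281–326) and the filter (268–338) share the centre column ≈303, so the lateral alignment is good. I check the lengthwise fit against the rear rim edge (row 130) and the filter's rear top edge (row 284).

```bash
python3 - <<'E'
from h import *
c=dict(K=np.array([[309.7,0,314.4],[0,309.7,198.5],[0,0,1]]),extrinsics=np.load('w3.npy'))
ex=np.array([np.cos(1.739),np.sin(1.739),0]);ey=np.array([-ex[1],ex[0],0])
s=arm.state();t=s['eef_pos']
for n,r,z in(("rim",130,.13),("filter top rear",284,t[2]+.0148),("filter bottom rear",180,t[2]-.0512)):
    p=wray((210+303/2.9,130+r/2.9),z,c);print(n,p.round(4),"rel tcp x,y mm",(1e3*(p-t)@ex).round(2),(1e3*(p-t)@ey).round(2))
p=wray((210+303.5/2.9,130+150/2.9),.086,c);print("slot y",(1e3*(p-t)@ey).round(2))
for xx,px in(("L",42),("R",563)):
    p=wray((210+px/2.9,130+130/2.9),.13,c);print(xx,(1e3*(p-t)@ey).round(2),(1e3*(p-t)@ex).round(2))
E
```

```text
rim [0.4788 0.1585 0.13  ] rel tcp x,y mm 28.88 -0.39
filter top rear [0.48   0.1512 0.2082] rel tcp x,y mm 21.47 -0.32
filter bottom rear [0.4802 0.1501 0.1422] rel tcp x,y mm 20.42 -0.38
slot y -0.57
L 59.11 29.32
R -59.68 29.35
```

>>> {"fn": "crank_tcp", "kwargs": {"steps": [[0,[0,0,0.025],0],[0,[0,0,0.045],0],[0,[0,0,0.054],0],[0,[0,0,0.06],0],[0,[0,0,0.06],0]], "grip_force": 12}}

```text
t: 8.25
eef_pos: [0.4829, 0.1297, 0.1327]
eef_rot: [-2.027, -2.4, 0.0]
force: [-0.2, 0.1, -1.3]
finger_gap: 0.0092
finger_force: 12.0
```

```bash
python3 -c "
from h import *
rows([.483,.13,.1112],.168);print(arm.state()['force'])"
```

```text
t 8.25 pos [0.4829 0.1297 0.1327] d [0.0002 0.0002 0.0215] turn 0.0 tilt [-0.  0. -1.]
[-0.17429317  0.12582659 -1.28057812]
```

No contact yet at 4 mm into the slot, so it has entered freely; continue down.

>>> {"fn": "crank_tcp", "kwargs": {"steps": [[0,[0,0,0.008],0],[0,[0,0,0.014],0],[0,[0,0,0.018],0],[0,[0,0,0.021],0],[0,[0,0,0.021],0]]}}

```text
t: 8.88
eef_pos: [0.4827, 0.1297, 0.1115]
eef_rot: [-2.027, -2.4, 0.0]
force: [-0.1, 0.2, -0.3]
finger_gap: 0.0095
finger_force: 12.0
```

>>> {"fn": "crank_tcp", "kwargs": {"steps": [[0,[0,0,0.001],0],[0,[0,0,0.002],0],[0,[0,0,0.002],0]]}}

```text
t: 9.25
eef_pos: [0.4841, 0.13, 0.111]
eef_rot: [2.026, 2.398, 0.003]
force: [-0.1, -0.3, 10.0]
finger_gap: 0.0093
finger_force: 12.0
```

```bash
python3 -c "
from h import *
rows([.483,.13,.1112],.168);print(arm.state()['force'])"
```

```text
t 9.25 pos [0.4841 0.13   0.111 ] d [ 0.0002 -0.0011 -0.0003] turn -0.0 tilt [ 0.003  0.    -1.   ]
[-0.11648753 -0.27408498  9.98254965]
```

>>> {"fn": "crank_tcp", "kwargs": {"steps": [[0.03,[0,0,0],0],[0.03,[0,0,0],0],[0.03,[0,0,0],0]]}}

```text
t: 9.62
eef_pos: [0.4827, 0.1296, 0.1096]
eef_rot: [-2.027, -2.4, 0.0]
force: [-0.1, 0.1, -0.1]
finger_gap: 0.0297
finger_force: 0.0
```

>>> {"fn": "crank_tcp", "kwargs": {"steps": [[0.03,[0,0,-0.02],0],[0.03,[0,0,-0.07],0],[0.03,[0,0,-0.1],0],[0.03,[0,0,-0.1],0],[0.03,[0,0,-0.1],0]]}}

```text
t: 10.25
eef_pos: [0.4826, 0.1293, 0.2097]
eef_rot: [2.027, 2.4, -0.001]
force: [-0.1, 0.1, -0.5]
finger_gap: 0.0297
finger_force: 0.0
```

```bash
python3 -c "
from h import *
c=arm.read_camera('wrist');cv2.imwrite('pics/w4.png',c['color']);np.save('w4.npy',c['extrinsics'])
rows([.527,-.13,.21],.168);print(arm.state()['force'],arm.state()['joint_positions'])
print(wproj((.4825,.1295,.126),c),wproj((.527,-.13,.07),c))"
```

```text
t 10.3 pos [0.4823 0.1293 0.2092] d [-0.2631  0.0007 -0.0007] turn 0.0 tilt [-0.001 -0.    -1.   ]
[-0.01705309  0.22150634  0.38135746] [ 0.3079095   0.46875198 -0.830503    1.93418652  0.43033668  0.92609658
 -0.56719094]
[313.65064107 208.37306425] [314.40244415 390.09024852]
```

View pics/w4.png

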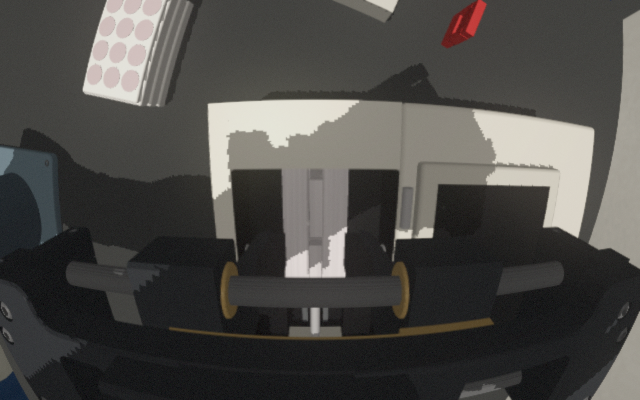

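The filter stands upright in line with the slot (end face at ~(316,237)), and the blank is still in front of it. On to the knob.

>>> {"fn": "crank_tcp", "kwargs": {"steps": [[0.05,[-0.06,0,0],0],[0.05,[-0.12,0,0],0],[0.05,[-0.18,0,0],0],[0.05,[-0.24,0,0],0],[0.05,[-0.264,0.0007,0],0]]}}

```text
t: 10.92
eef_pos: [0.5268, -0.1349, 0.2082]
eef_rot: [-2.032, -2.393, 0.003]
force: [0.5, 0.1, 0.6]
finger_gap: 0.0497
finger_force: 0.0
```

>>> {"fn": "crank_tcp", "kwargs": {"steps": [[0.05,[0,0,0.02],0],[0.05,[0,0,0.06],0],[0.05,[0,0,0.09],0],[0.05,[0,0,0.09],0]]}}

```text
t: 11.42
eef_pos: [0.525, -0.1279, 0.1166]
eef_rot: [-2.019, -2.398, 0.003]
force: [0.4, 0.5, 0.6]
finger_gap: 0.0496
finger_force: 0.0
```

```bash
python3 -c "
from h import *
c=arm.read_camera('wrist');cv2.imwrite('pics/w5.png',c['color']);np.save('w5.npy',c['extrinsics'])
rows([.527,-.131,.066],.168);print(arm.state()['force'],arm.state()['joint_positions'])
print(wproj((.527,-.13,.07),c),wproj((.5178,-.0755,.13),c))"
```

```text
t 11.475 pos [ 0.5265 -0.1283  0.1184] d [-0.0029  0.0002  0.0524] turn 0.003 tilt [-0.003  0.002 -1.   ]
[-0.97452147  0.23017134  0.42657613] [ 0.67214013  0.65059661 -0.68408194  1.88809412  0.55684835  0.80595674
 -0.14096478]
[316.53985792 229.83758065] [317.52545475 149.47274939]
```

View pics/w5.png

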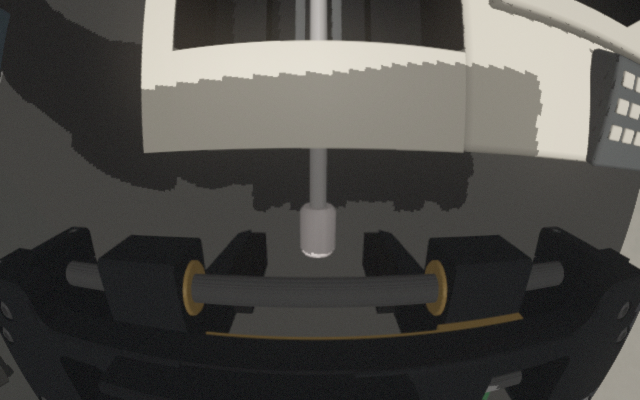

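The knob is at (317,205–255) between the fingers, matching the prediction at (316.5,230). Descend and close lightly first.

>>> {"fn": "crank_tcp", "kwargs": {"steps": [[0.05,[-0.003,0.0005,0.02],0],[0.05,[-0.003,0.0005,0.04],0],[0.05,[-0.003,0.0005,0.05],0],[0.05,[-0.003,0.0005,0.05],0],[0.05,[-0.003,0.0005,0.05],0]], "grip_force": 6}}

```text
t: 12.1
eef_pos: [0.529, -0.1333, 0.07]
eef_rot: [2.027, 2.4, 0.001]
force: [0.5, 0.2, -0.6]
finger_gap: 0.0503
finger_force: 0.0
```

>>> {"fn": "crank_tcp", "kwargs": {"steps": [[0,[0,0,0],0],[0,[0,0,0],0],[0,[0,0,0],0],[0,[0,0,0],0]], "grip_force": 6}}

```text
t: 12.6
eef_pos: [0.5288, -0.1335, 0.0698]
eef_rot: [2.027, 2.4, -0.0]
force: [-0.4, -0.1, 1.2]
finger_gap: 0.0212
finger_force: 6.0
```

```bash
python3 -c "
from h import *
rows([.527,-.131,.066],.168);s=arm.state();print(s['force'].round(2),s['moment'].round(2))"
```

```text
t 12.6 pos [ 0.5288 -0.1335  0.0698] d [ 0.0028 -0.0013  0.0038] turn 0.0 tilt [ 0. -0. -1.]
[-0.41 -0.13  1.23] [-0.09 -0.05  0.08]
```

>>> {"fn": "crank_tcp", "kwargs": {"steps": [[0,[0,0,0],0],[0,[0,0,0],0]], "grip_force": 40}}

```text
t: 12.85
eef_pos: [0.5287, -0.1335, 0.0697]
eef_rot: [2.027, 2.4, -0.0]
force: [-1.0, 0.6, 1.7]
finger_gap: 0.0205
finger_force: 40.0
```

```bash
python3 -c "
from h import *
p=np.mean([(arm.read_camera('wrist'),arm.state()['eef_pos'])[1] for _ in range(4)],0);np.save('p0.npy',p);c=arm.read_camera('wrist');cv2.imwrite('pics/k0.png',c['color'])
t=arm.read_camera('top');cv2.imwrite('pics/t0.png',t['color'])
print(p,arm.state()['force'])"
```

```text
[ 0.52874182 -0.13351828  0.06973118] [-0.5420486  -0.73460855  0.71823234]
```

>>> {"fn": "crank_tcp", "kwargs": {"steps": [[0,[-0.003,0,0],0],[0,[-0.008,0,0],0],[0,[-0.014,0,0],0],[0,[-0.02,0,0],0],[0,[-0.02,0,0],0]]}}

```text
t: 13.78
eef_pos: [0.5315, -0.1506, 0.0694]
eef_rot: [-2.023, -2.399, -0.003]
force: [-1.1, 5.3, 0.3]
finger_gap: 0.0211
finger_force: 40.0
```

```bash
python3 -c "
from h import *
s=arm.state();p=s['eef_pos']-np.load('p0.npy');a=1.739;print(p@[np.cos(a),np.sin(a),0],p@[-np.sin(a),np.cos(a),0],p[2]);print(s['force'].round(1),s['moment'].round(2))"
```

```text
-0.017295267057987992 0.00010955117414285101 -0.0003770048888113581
[-1.1  5.3  0.3] [1.13 0.18 0.01]
```

>>> {"fn": "crank_tcp", "kwargs": {"steps": [[0,[-0.006,0,0],0],[0,[-0.012,0,0],0],[0,[-0.018,0,0],0],[0,[-0.024,0,0],0],[0,[-0.028,0,0],0]]}}

```text
t: 14.4
eef_pos: [0.536, -0.1765, 0.0692]
eef_rot: [-2.021, -2.399, -0.005]
force: [-2.4, 9.6, -0.1]
finger_gap: 0.0209
finger_force: 40.0
```

>>> {"fn": "crank_tcp", "kwargs": {"steps": [[0,[-0.003,0,0],0],[0,[-0.004,0,0],0],[0,[-0.004,0,0],0],[0,[-0.004,0,0],0]]}}

```text
t: 14.9
eef_pos: [0.5366, -0.1803, 0.0692]
eef_rot: [-2.021, -2.399, -0.005]
force: [-1.3, 10.4, 0.6]
finger_gap: 0.0205
finger_force: 40.0
```

```bash
python3 -c "
from h import *
c=arm.read_camera('wrist');cv2.imwrite('pics/k1.png',c['color']);t=arm.read_camera('top');cv2.imwrite('pics/t1.png',t['color'])
s=arm.state();p=s['eef_pos']-np.load('p0.npy');a=1.739;print(p@[np.cos(a),np.sin(a),0],p@[-np.sin(a),np.cos(a),0],p[2]);print(s['force'].round(1),s['moment'].round(2))
# slip check: knob edge relative to the gripper, column profile
for f in('k0','k1'):
  g=cv2.cvtColor(cv2.imread(f'pics/{f}.png'),6);print(f,g[60:270:5,312:322].mean(1).round().astype(int).tolist())
"
```

```text
-0.047468669478142676 0.0001167692768126883 -0.0005703097938771912
[-2.   9.3  1.2] [ 1.84  0.29 -0.08]
k0 [219, 219, 155, 141, 140, 140, 140, 139, 138, 138, 137, 136, 136, 135, 134, 133, 125, 105, 104, 103, 104, 103, 104, 102, 102, 102, 102, 102, 102, 101, 102, 102, 102, 99, 126, 126, 126, 125, 125, 124, 124, 124]
k1 [248, 216, 216, 216, 216, 215, 215, 214, 214, 214, 213, 214, 213, 213, 212, 212, 212, 211, 211, 211, 211, 211, 211, 211, 211, 211, 211, 211, 211, 211, 211, 211, 210, 207, 240, 240, 240, 240, 239, 238, 238, 237]
```

>>> {"fn": "crank_tcp", "kwargs": {"steps": [[0,[-0.002,0,0],0],[0,[-0.0045,0,0],0],[0,[-0.0045,0,0],0],[0,[-0.0045,0,0],0],[0,[-0.0045,0,0],0]]}}

```text
t: 15.62
eef_pos: [0.5374, -0.1847, 0.0692]
eef_rot: [-2.021, -2.399, -0.005]
force: [-1.7, 8.3, -0.1]
finger_gap: 0.0205
finger_force: 40.0
```

```bash
python3 -c "
from h import *
c=arm.read_camera('wrist');cv2.imwrite('pics/k2.png',c['color']);t=arm.read_camera('top');cv2.imwrite('pics/t2.png',t['color'])
s=arm.state();p=s['eef_pos']-np.load('p0.npy');a=1.739;print(p@[np.cos(a),np.sin(a),0],p@[-np.sin(a),np.cos(a),0],p[2]);print(s['force'].round(1),s['moment'].round(2),s['finger_gap'],s['finger_force'])
g=cv2.cvtColor(c['color'],6);print(g[205:260:2,312:322].mean(1).round().astype(int).tolist())
k=cv2.cvtColor(cv2.imread('pics/k0.png'),6);print(k[205:260:2,312:322].mean(1).round().astype(int).tolist())
# travel of the panel's top edge seen by the wrist camera is not needed; carriage travel seen from the top camera:
A=cv2.cvtColor(cv2.imread('pics/t0.png'),6);B=cv2.cvtColor(t['color'],6)
# rod/carriage rear edge along the carriage direction, band beside the slot
ex=np.array([np.cos(1.739),np.sin(1.739),0]);ey=np.array([-ex[1],ex[0],0]);o=np.array([.5178,-.0755,0])
for yy in(-.017,.017):
  for n,I in(('t0',A),('t2',B)):
    P=[o+ex*x+ey*yy+[0,0,.086] for x in np.arange(.06,.24,.004)];q=(np.array(P)-TE[:,3])@TE[:,:3];q=q/q[:,2:];uv=q@TK.T
    print(n,yy,[int(v) for v in cv2.remap(I,uv[None,:,0].astype(np.float32),uv[None,:,1].astype(np.float32),1)[0]])
"
```

```text
-0.05194674340046755 5.0345724715652324e-05 -0.0005727499197755309
[-1.   9.4  0.4] [1.83 0.34 0.  ] 0.0208042195485219 39.9694267454845
[210, 211, 211, 211, 211, 211, 210, 210, 211, 210, 208, 229, 240, 240, 240, 240, 240, 240, 240, 240, 239, 239, 239, 239, 239, 239, 238, 238]
[101, 102, 102, 101, 102, 102, 101, 102, 101, 101, 99, 111, 125, 125, 126, 126, 126, 126, 126, 126, 125, 126, 125, 125, 124, 124, 124, 124]
t0 -0.017 [45, 46, 45, 46, 48, 43, 43, 45, 47, 47, 46, 47, 48, 44, 53, 63, 84, 167, 222, 232, 230, 228, 226, 230, 230, 228, 226, 227, 229, 229, 228, 227, 230, 229, 228, 225, 223, 222, 226, 226, 226, 223, 223, 226, 218]
t2 -0.017 [43, 49, 60, 86, 164, 222, 230, 230, 231, 230, 223, 226, 227, 229, 230, 228, 228, 226, 229, 229, 229, 226, 223, 228, 228, 227, 225, 223, 226, 227, 224, 213, 151, 64, 44, 43, 44, 42, 44, 39, 42, 41, 47, 49, 79]
t0 0.017 [94, 96, 91, 93, 94, 91, 93, 92, 96, 97, 91, 95, 95, 99, 97, 92, 105, 173, 222, 231, 231, 231, 231, 231, 230, 230, 230, 231, 230, 230, 230, 230, 230, 231, 230, 231, 230, 231, 231, 230, 230, 231, 231, 230, 219]
t2 0.017 [95, 92, 92, 102, 175, 224, 232, 230, 231, 231, 230, 230, 231, 231, 231, 230, 231, 229, 228, 230, 231, 231, 232, 232, 231, 232, 231, 232, 232, 232, 230, 217, 154, 96, 98, 94, 94, 95, 95, 96, 94, 95, 97, 95, 107]
```

The top camera shows the carriage shifted by 52 mm, straight, and the knob has not slipped in the grip. Handing in.

```bash
python3 -c "
from station import arm
print(arm.close_job())"
```

```text
the job is handed in; nothing more can be done
None
```

The filter stands fully down in the rear place, the rod is drawn 52 mm straight out so the filter is centred in the beam, and I handed the job in at about 15.7 s with the knob still held at 40 N; no verdict came back.

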